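Shut the cover on the green board and start its flashing fixture

TASK

The green control board lies in one of the two flashing fixtures. Using light fingertip pressure only, push that fixture's clear cover down by the black bar on its front edge until it is fully shut, so that it holds the board on its contacts; then press the same fixture's green start key all the way in, let it come back out and withdraw. Leave its red stop key, the whole other fixture and the tools on the bench alone, and leave both boards lying in their nests.

Things in the scene. Friction and masses are not known exactly. Their poses are not given: they have to be found in the camera images.
- main_fixture: fixture holding the green board. Fixed; grey, 156 mm deep (x -81 to +75), 106 wide; console top 30 mm high at the front, black nest plate 38 high behind, 59 x 81 mm pocket, floor 32 high, centre x +18; clear cover. Keys on the console: green start x -60 y +27, red stop x -60 y -27. Origin on the table; x from the console (robot side) to the hinge, z up. Yaw -0.42 to 0
- phone_fixture: the other fixture, with the blue board. Fixed; grey, 156 mm deep (x -81 to +75), 106 wide; console top 30 mm high at the front, black nest plate 38 high behind, 44 x 66 mm pocket, floor 32 high, centre x +18; clear cover. Keys on the console: green start x -60 y +27, red stop x -60 y -27. Origin on the table; x from the console (robot side) to the hinge, z up. Yaw -0.42 to 0
- green_board: loose green control board, 55 x 79 x 5 mm, lying in the pocket of its fixture, lengthwise along the fixture's y. Origin: under its centre
- blue_board: loose blue phone board, 40 x 63 x 5 mm, lying in the pocket of the other fixture. Origin: under its centre
- main_fixture_cover (a joint): cover hinge of the green board's fixture, rad: 0 = fully shut, grows as the cover opens (limit 1.2); it starts about 0.5 to 0.75 open. A friction hinge holds the cover wherever it is left, also when shut; about 1 to 3 N straight down on the press bar moves it, and rubber stops catch it at 0, yielding a little.
- main_fixture_bar (a point): top centre of the black press bar on the free front edge of the green board's cover, 84 mm long along the hinge line, 18 wide, 3 mm proud of the cover's rails (cover 98 mm wide). Moves with the cover; shut, its top is level, 53 mm above the table, at x = -20 mm of the fixture. Axes: x from the bar to the hinge, z out of the cover's upper face
- main_fixture_hinge (a point): middle of the hinge line of the green board's cover, 46 mm above the table, at x = +66 mm of the fixture; the hinge line runs along the fixture's y. From it the bar point lies 86 mm forward and 7 mm up when shut; axes as the fixture's
- main_fixture_start (a joint): green start key of the green board's fixture, m: 0 = out, 0.004 = fully in. A spring returns it; about 1.2 N starts it, 4 N takes it fully in, where it stops hard
- main_fixture_start_top (a point): centre of the top of that green start key, a round cap 15 mm across in a black collar 31 mm across; 43 mm above the table when out, 8 mm proud of its collar. Pressed straight down. Its centre is 31 mm in front of the shut cover's front edge and 54 mm left of the stop key
- main_fixture_stop (a joint): red stop key of the green board's fixture, m: 0 = out, 0.004 = fully in; leave it alone
- main_fixture_stop_top (a point): centre of the top of that red stop key, of the same size and height as the start key
- phone_fixture_cover (a joint): cover hinge of the blue board's fixture, rad: 0 = fully shut, grows as the cover opens (limit 1.2); it starts about 0.5 to 0.75 open. A friction hinge holds the cover wherever it is left, also when shut; about 1 to 3 N straight down on the press bar moves it, and rubber stops catch it at 0, yielding a little. Leave it alone
- phone_fixture_bar (a point): the same point on the press bar of the blue board's cover; leave it alone
- multimeter: black hand-held multimeter propped up on its stand, 127 x 70 x 144 mm, by the power supplies; a bystander. Origin: under its centre
- tweezers: steel tweezers lying flat, 14 x 122 x 9 mm; a bystander. Origin: under its centre
- driver_red: red precision screwdriver lying on the mat, 11 x 156 x 11 mm; a bystander. Origin: under its centre
- solder_reel: blue reel of solder standing on its flange, 63 x 61 x 60 mm; a bystander. Origin: under its centre
- board_clamp: black sliding board clamp near the front edge, 78 x 142 x 27 mm; a bystander. Origin: under its centre
Mind the look-alikes: they are no part of the job. Of the things that look like the blue_board, the larger one is meant.

How it is judged:
By the outcome, as a careful person would: the job done as asked, in the order asked, and still so for the second after the job is handed in, with the robot touching nothing.
It also fails if it takes over 45 s, if anything falls off the work surface, if the arm or the gripper's body presses on something with over 40 N, if the wrist force passes 120 N, or if a joint passes its speed limit or range.

ROBOT

A 6-joint arm with a two-finger parallel gripper is mounted at the origin on a cart in front of the work surface, level with it; the furniture and walls round the work are solid. World frame = base frame: x ahead of the robot, y to its left, z up, the work surface at z = 0. Lengths are in m, angles in rad, forces in N, time in s.
With the tool pointing down it reaches from about 0.2 to 0.875 m from the base axis. Payload 3.4 kg.
Tool frame: the origin (TCP) lies at the very end of the fingers, on their centre line; the grasp point (between the pads) lies 19 mm behind it; x points along the fingers, z is the direction in which the jaws open and shut, and the axes are right-handed (so a half turn about x gives the same grasp; the last joint's range is limited). The gripper opens to 94 mm and grips with 3 to 60 N. Pads are 16 mm wide; open, the fingers measure 119 mm over their backs; the gripper's body (75 mm by 177 mm) begins 78 mm behind the grasp point.
Start: joints at [1.133, 0.276, 1.505, -0, 1.361, -0.121], TCP at [0.179, 0.546, 0.205] pointing down, gripper open.
Joint ranges: [-2.89, 2.89], [-0.75, 2.08], [0.22, 2.7], [-1.18, 4.32], [0.11, 2.71], [-2.7, 2.7]. Speed limits (rad/s): [2.57, 2.57, 3.14, 3.14, 3.14, 3.14].

INTERFACE

Orientations are given as a unit quaternion [w, x, y, z].
In Python, from rig import arm gives the robot as it stands.
- The arm moves only by the tool jog_arm, never from a script. Its argument "motion" is a list that holds one entry, the list of rows, each a list of 7 numbers: the shift along the tool's x, y, z normalised to -1 to 1, where 1 is 0.3 m, then the turn, a rotation vector about the tool's x, y, z normalised to -1 to 1, where 1 is 90 degrees, then the opening, from 0 (shut) to 1 (fully open). A call has 1 to 20 rows; each row shifts and turns the commanded pose from where the row before left it, along the tool's axes as they then stand; what a row does not reach is not made up. A row lasts 1/8 s, in which the tool goes at most 62.5 mm and 10.7 degrees, less where a joint would pass 70% of its speed; a pose out of reach is approached as far as the arm can. A call with a number of a shift or a turn outside -1 to 1 is refused whole. A call with a gripper value outside its range is refused whole. The fingers move at their own pace and stop on an object; the grip force is fixed at half the most. Time passes only in rows, so rows that do not move let the fingers close. It gives the time, the measured TCP pose, the force and the opening at its end, in the units of the state.
- arm.state(): the state, without advancing time (a new reading comes with each control period).
- arm.snapshot(name): name is "side" or "top"; returns the picture (384x512x3 uint8, red, green, blue); there is no depth.
- arm.camera_params(name): a dict with "mtx" (3x3 intrinsics, pixels), "k1" (the pictures are not rectified: a ray, as slopes to the right and down, at radius r is drawn at 1 + k1 r^2 times it, then the intrinsics apply), "extrinsics" (4x4, takes a point from camera to world coordinates). Camera axes: x right, y down, z forward; pixel columns grow to the right and rows downward; lengths in m; the calibration is good to about 2 mm. A picture is of the moment at which its call begins. camera_params takes no time and is no camera call.
- arm.hand_in(): hands the job in, once; it reports no verdict.
The state is a dict: "t": time; "joint_positions": joint angles; "qvel": joint speeds; "tau": joint torques, N m; "tool_pos": TCP position; "eef_rot": TCP orientation; "wrist_force": force on the tool from outside, world axes, zero at the start; "ft_torque": the same for the moment, N m; "width": finger opening in m.
Only numpy, scipy, OpenCV 4.12 (cv2) and the standard library are available. Lean on these libraries where they do the work, as an engineer would, in place of code of your own. Each camera call takes 0.05 s, during which the arm holds its last target.

## Working session

There is one attempt and no reset: what is moved stays moved. The work goes in short steps, Python scripts to look and compute and a tool call to move; the robot and the scene stay as the last step left them, time stands still between calls to the robot, and variables do not carry over. Pictures are saved under pics/ and viewed, and the job is handed in when it is done.

Besides the shell and the picture viewer there is one more tool, called after "Call:" by a JSON object that holds its "name" and its "arguments", one argument or row to a line. jog_arm: Moves the arm, as the interface text tells. Its arguments: {"type":"object","properties":{"motion":{"type":"array","items":{"type":"array","items":{"type":"array","items":{"type":"number","minimum":-1,"maximum":1}}}}},"required":["motion"]}

```bash
ls; mkdir -p pics
python3 - <<'E'
from rig import arm
import cv2
print(arm.state())
for n in("side","top"):
    p=arm.camera_params(n);print(n,p)
    cv2.imwrite(f"pics/{n}0.png",cv2.cvtColor(arm.snapshot(n),cv2.COLOR_RGB2BGR))
E
```

```text
pics
{'t': 0.0, 'joint_positions': array([ 1.13296637e+00,  2.76577588e-01,  1.50608755e+00, -6.45985254e-06,
        1.36067505e+00, -1.21022324e-01]), 'qvel': array([-0.00022716, -0.0001007 ,  0.00196289,  0.00206019,  0.00018484,
        0.00030256]), 'tau': array([ 4.43458373e-05, -4.04590130e+01, -2.37232590e+01,  7.01972307e-02,
        3.44574382e-02, -1.47617880e-04]), 'tool_pos': array([0.17892009, 0.54588293, 0.20463282]), 'eef_rot': array([ 0.57207142, -0.41517068,  0.57315012,  0.41456789]), 'wrist_force': array([-0.26543006,  1.34352414, -0.01104324]), 'ft_torque': array([0.01539474, 0.05698166, 0.01296119]), 'width': 0.0937948700141361}
side {'mtx': array([[361.74584753,   0.        , 258.70172459],
       [  0.        , 361.74584753, 191.89421888],
       [  0.        ,   0.        ,   1.        ]]), 'k1': -0.059218332619664756, 'extrinsics': array([[-9.99754063e-01, -8.02479625e-04, -2.21623651e-02,
         4.85101303e-01],
       [ 1.70554060e-02,  6.10933418e-01, -7.91498245e-01,
         4.12728573e-01],
       [ 1.41748907e-02, -7.91681574e-01, -6.10769480e-01,
         6.37244870e-01],
       [ 0.00000000e+00,  0.00000000e+00,  0.00000000e+00,
         1.00000000e+00]])}
top {'mtx': array([[380.87500314,   0.        , 250.90797723],
       [  0.        , 380.87500314, 192.24044763],
       [  0.        ,   0.        ,   1.        ]]), 'k1': -0.06650471134725615, 'extrinsics': array([[-1.72847245e-03, -9.99136528e-01,  4.15115753e-02,
         3.99413625e-01],
       [-9.99998411e-01,  1.70888346e-03, -5.07372021e-04,
        -3.53709399e-01],
       [ 4.35995475e-04, -4.15123863e-02, -9.99137894e-01,
         1.25854445e+00],
       [ 0.00000000e+00,  0.00000000e+00,  0.00000000e+00,
         1.00000000e+00]])}
```

View pics/top0.png

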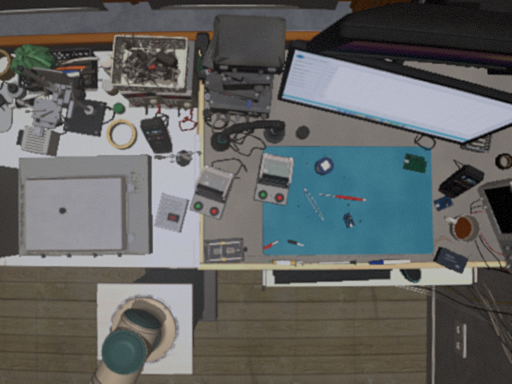

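View pics/side0.png

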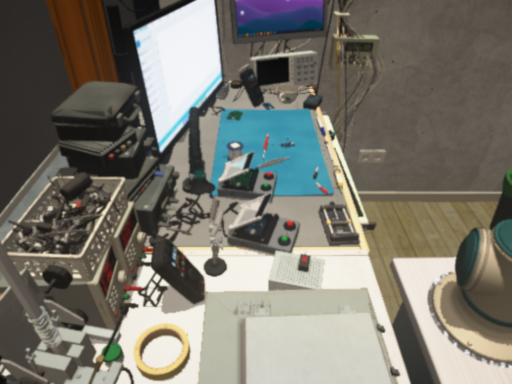

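Run:
```python
import cv2
a=cv2.imread("pics/top0.png")[140:230,180:310];cv2.imwrite("pics/t0c.png",cv2.resize(a,None,fx=6,fy=6,interpolation=cv2.INTER_CUBIC))
a=cv2.imread("pics/side0.png")[130:260,190:320];cv2.imwrite("pics/s0c.png",cv2.resize(a,(598,598),interpolation=cv2.INTER_CUBIC))
```

```text
(no output)
```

View pics/t0c.png

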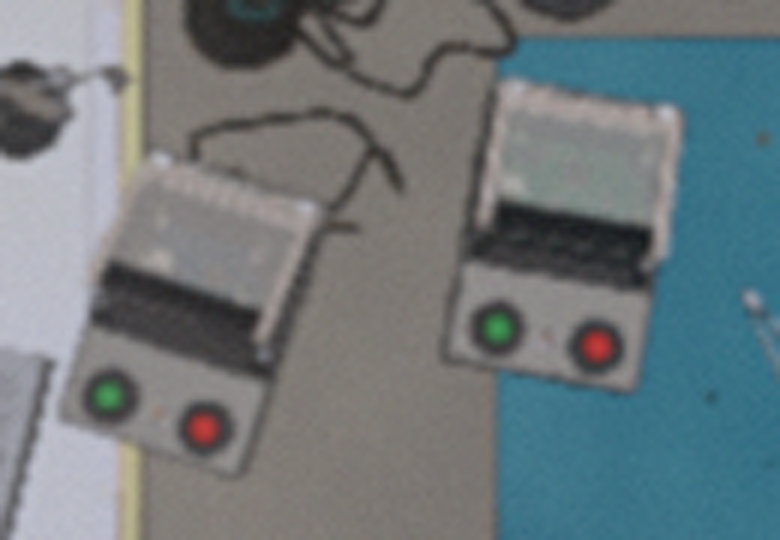

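View pics/s0c.png

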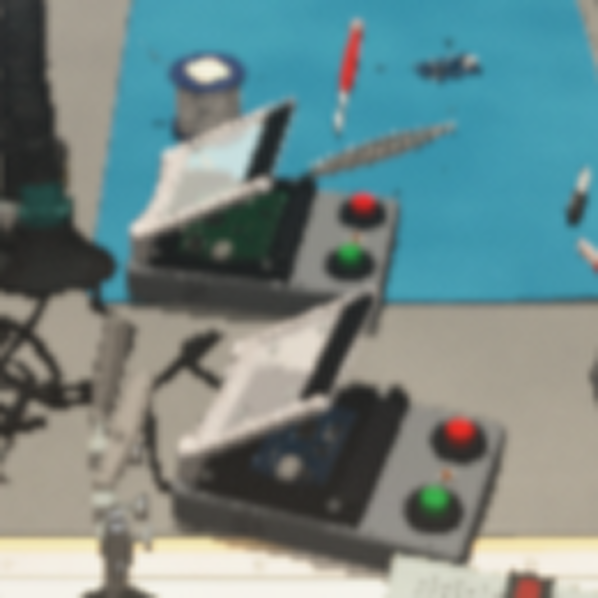

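```bash
cat > h.py <<'E'
import numpy as np,cv2
from rig import arm
def ray(n,uv):
    p=arm.camera_params(n);K=p["mtx"];d=np.array([p["k1"],0,0,0,0.])
    q=cv2.undistortPoints(np.array([[uv]],float),K,d)[0,0]
    E=p["extrinsics"];return E[:3,3],E[:3,:3]@np.array([q[0],q[1],1])
def onz(n,uv,z):
    o,d=ray(n,uv);return o+d*(z-o[2])/d[2]
def two(a,b):
    (o1,d1),(o2,d2)=ray("top",a),ray("side",b)
    s,*_=np.linalg.lstsq(np.c_[d1,-d2],o2-o1,rcond=None)
    p,q=o1+d1*s[0],o2+d2*s[1];return (p+q)/2,np.linalg.norm(p-q)
def proj(n,P):
    p=arm.camera_params(n);E=np.linalg.inv(p["extrinsics"])
    return cv2.projectPoints(np.array(P,float).reshape(-1,1,3),cv2.Rodrigues(E[:3,:3])[0],E[:3,3],p["mtx"],np.array([p["k1"],0,0,0,0.]))[0][:,0]
def blobs(im,box,col):
    h=cv2.cvtColor(im,cv2.COLOR_BGR2HSV).astype(int)
    m=(h[...,1]>130)&(h[...,2]>90)
    m&=(abs(h[...,0]-65)<15) if col=="g" else ((h[...,0]<8)|(h[...,0]>172))
    z=np.zeros(m.shape,np.uint8);x0,y0,x1,y1=box;z[y0:y1,x0:x1]=m[y0:y1,x0:x1]
    n,l,s,c=cv2.connectedComponentsWithStats(z);return [(s[i,4],c[i].round(2)) for i in range(1,n) if s[i,4]>4]
E
python3 - <<'E'
from h import *
t=cv2.imread("pics/top0.png");s=cv2.imread("pics/side0.png")
R={}
for c in "gr":
    T=blobs(t,(250,180,290,210),c);S=blobs(s,(255,165,285,195),c);print(c,T,S)
    a=max(T,key=lambda x:x[0])[1];b=max(S,key=lambda x:x[0])[1]
    print(onz("top",a,.043),onz("side",b,.043),two(a,b)); R[c]=onz("top",a,.043)[:2],onz("side",b,.043)[:2]
for i in(0,1):
    g,r=R["g"][i],R["r"][i];d=g-r;yaw=np.arctan2(-d[0],d[1]);print("sep",np.linalg.norm(d),"yaw",yaw)
    m=(g+r)/2;print("origin",m+.06*np.array([np.cos(yaw),np.sin(yaw)]))
E
```

```text
g [(np.int32(9), array([262.67, 194.11]))] [(np.int32(10), array([265.5, 184.8]))]
[ 0.44387595 -0.3918819   0.043     ] [ 0.44421587 -0.38944283  0.043     ] (array([ 0.44401606, -0.39194619,  0.04113845]), np.float64(0.0001444067557704014))
r [(np.int32(18), array([279.11, 197.28]))] [(np.int32(15), array([268.47, 173.87]))]
[ 0.43365331 -0.44436908  0.043     ] [ 0.43397151 -0.44229699  0.043     ] (array([ 0.43376827, -0.44448942,  0.04146961]), np.float64(0.00014413714579096856))
sep 0.05347342323854475 yaw -0.19235631945521411
origin [ 0.49765802 -0.42959583]
sep 0.0538378009693157 yaw -0.19144934452249968
origin [ 0.49799746 -0.42728682]
```

```bash
python3 - <<'E'
from h import *
print(two((275.5,178.7),(248.7,160.9)))
yaw=-.192;o=np.array([.498,-.4285]);c,s=np.cos(yaw),np.sin(yaw)
def W(x,y,z): return [o[0]+c*x-s*y,o[1]+s*x+c*y,z]
t=cv2.imread("pics/top0.png");sd=cv2.imread("pics/side0.png")
T=cv2.resize(t[140:230,230:310],None,fx=6,fy=6,interpolation=cv2.INTER_CUBIC);S=cv2.resize(sd[130:220,200:290],None,fx=6,fy=6,interpolation=cv2.INTER_CUBIC)
for th,col in((.5,(0,255,255)),(.6,(255,0,255)),(.7,(255,255,0))):
    P=[]
    for dx,dy in((-.095,.042),(-.077,.042),(-.077,-.042),(-.095,-.042)):
        P.append(W(.066+dx*np.cos(th)+.007*np.sin(th),dy,.046-dx*np.sin(th)+.007*np.cos(th)))
    for n,I,off in(("top",T,(230,140)),("side",S,(200,130))):
        q=((proj(n,P)-off+.5)*6).astype(int);cv2.polylines(I,[q.reshape(-1,1,2)],True,col,1)
    print(th,np.mean(P,0))
cv2.imwrite("pics/ov1.png",np.hstack([T,np.zeros((540,0,3),np.uint8),S])[:, :])
E
python3 -c "
import cv2;a=cv2.imread('pics/ov1.png');print(a.shape);cv2.imwrite('pics/ov2.png',cv2.resize(a,(800,int(a.shape[0]*800/a.shape[1]))))"
```

```text
(array([ 0.48989537, -0.42973743,  0.09507016]), np.float64(0.001516765252763992))
0.5 [ 0.49199626 -0.42733291  0.09337367]
0.6 [ 0.49699249 -0.42830415  0.1003366 ]
0.7 [ 0.50264612 -0.42940318  0.10675662]
(540, 1020, 3)
```

View pics/ov2.png

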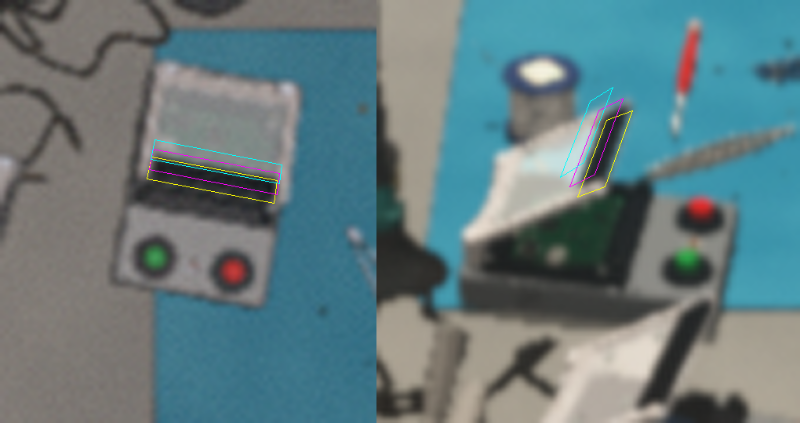

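```bash
cat >> h.py <<'E'
from scipy.spatial.transform import Rotation as Ro
yaw=-.192;o=np.array([.498,-.4285])
fx=np.array([np.cos(yaw),np.sin(yaw),0]);fy=np.array([-np.sin(yaw),np.cos(yaw),0])
def W(x,y,z): return np.r_[o,0]+fx*x+fy*y+np.array([0,0,z])
def pose():
    s=arm.state();q=s["eef_rot"];return s["tool_pos"],Ro.from_quat([q[1],q[2],q[3],q[0]]),s
def tgt(sg):
    X=np.array([0,0,-1.]);Z=sg*fy;return Ro.from_matrix(np.c_[X,np.cross(Z,X),Z])
def rep(P,sg):
    p,R,s=pose();print("t",s["t"],"p",p.round(4),"F",s["wrist_force"].round(2),"q",s["joint_positions"].round(3))
    d=(R.inv()*tgt(sg)).as_rotvec();print("rot/90",(d/(np.pi/2)).round(4))
    print("shift tool now /0.3",(R.inv().apply(P-p)/.3).round(4)," in target frame",(tgt(sg).inv().apply(P-p)/.3).round(4), "mm",(1e3*(P-p)).round(1))
E
python3 - <<'E'
from h import *
p,R,s=pose();print(R.as_matrix().round(3))
for sg in(1,-1): rep(W(-.010,0,.15),sg)
print(W(-.01,0,.1))
E
```

```text
[[-0.001 -0.95   0.312]
 [-0.001  0.312  0.95 ]
 [-1.     0.    -0.002]]
t 0.1 p [0.1789 0.5459 0.2047] F [-0.08  1.02 -0.91] q [ 1.133  0.277  1.506 -0.     1.361 -0.121]
rot/90 [-0.0795 -0.001  -0.0002]
shift tool now /0.3 [ 0.1865 -1.9896 -2.7589]  in target frame [ 0.1824 -1.6305 -2.9854] mm [ 309.2 -972.5  -54.7]
t 0.1 p [0.1789 0.5459 0.2047] F [-0.08  1.02 -0.91] q [ 1.133  0.277  1.506 -0.     1.361 -0.121]
rot/90 [ 1.9205e+00 -3.0000e-04  1.5000e-03]
shift tool now /0.3 [ 0.1865 -1.9896 -2.7589]  in target frame [0.1824 1.6305 2.9854] mm [ 309.2 -972.5  -54.7]
[ 0.48818375 -0.42659177  0.1       ]
```

Call:
{"name": "jog_arm", "arguments": {
  "motion": [
    [[-0.16,0,0,-0.04,0,0,0],[-0.16,0,0,-0.04,0,0,0],[0,-0.065,-0.12,0,0,0,0],[0,-0.065,-0.12,0,0,0,0],[0,-0.065,-0.12,0,0,0,0],[0,-0.065,-0.12,0,0,0,0],[0,-0.065,-0.12,0,0,0,0],[0,-0.065,-0.12,0,0,0,0],[0,-0.065,-0.12,0,0,0,0],[0,-0.065,-0.12,0,0,0,0],[0,-0.065,-0.12,0,0,0,0],[0,-0.065,-0.12,0,0,0,0],[0,-0.065,-0.12,0,0,0,0],[0,-0.065,-0.12,0,0,0,0],[0,-0.065,-0.12,0,0,0,0],[0,-0.065,-0.12,0,0,0,0],[0,-0.065,-0.12,0,0,0,0],[0,-0.065,-0.12,0,0,0,0],[0,-0.065,-0.12,0,0,0,0],[0,-0.065,-0.12,0,0,0,0]]
  ]
}}

```text
t: 2.6
tool_pos: [0.4006, -0.1577, 0.3011]
eef_rot: [0.546, -0.45, 0.545, 0.45]
wrist_force: [0.5, -0.0, 0.1]
width: 0.0002
```

Run:
```python
from h import *
rep(W(-.010,0,.13),1)
```

```text
t 2.6 p [ 0.4006 -0.1577  0.3011] F [ 0.47 -0.04  0.1 ] q [-0.537  0.01   1.595  0.     1.537 -1.916]
rot/90 [ 0.0003  0.0003 -0.0003]
shift tool now /0.3 [ 0.5698 -0.4573 -0.8247]  in target frame [ 0.5704 -0.4575 -0.8242] mm [  87.5 -268.9 -171.1]
```

Call:
{"name": "jog_arm", "arguments": {
  "motion": [
    [[0,-0.065,-0.118,0,0,0,0],[0,-0.065,-0.118,0,0,0,0],[0,-0.065,-0.118,0,0,0,0],[0,-0.065,-0.118,0,0,0,0],[0,-0.065,-0.118,0,0,0,0],[0,-0.065,-0.118,0,0,0,0],[0,-0.067,-0.116,0,0,0,0],[0.1,0,0,0,0,0,0],[0.12,0,0,0,0,0,0],[0.12,0,0,0,0,0,0],[0.12,0,0,0,0,0,0],[0.08,0,0,0,0,0,0],[0,0,0,0,0,0,0],[0,0,0,0,0,0,0]]
  ]
}}

```text
t: 4.35
tool_pos: [0.4888, -0.4257, 0.1403]
eef_rot: [0.545, -0.45, 0.545, 0.45]
wrist_force: [-0.0, 0.1, 0.0]
width: 0.0003
```

Run:
```python
from h import *
rep(W(-.010,0,.10),1)
t=arm.snapshot("top")[...,::-1];s=arm.snapshot("side")[...,::-1]
T=cv2.resize(t[130:230,230:330],(400,400),interpolation=cv2.INTER_CUBIC);S=cv2.resize(s[100:200,190:290],(400,400),interpolation=cv2.INTER_CUBIC)
cv2.imwrite("pics/a1.png",np.hstack([T,S]))
```

```text
t 4.35 p [ 0.4888 -0.4257  0.1403] F [-0.02  0.09  0.02] q [-0.824  0.423  1.443  0.     1.274 -2.204]
rot/90 [ 0.0006 -0.0004  0.0007]
shift tool now /0.3 [ 0.1342  0.0014 -0.0033]  in target frame [ 0.1342  0.0013 -0.0034] mm [ -0.6  -0.9 -40.3]
```

View pics/a1.png

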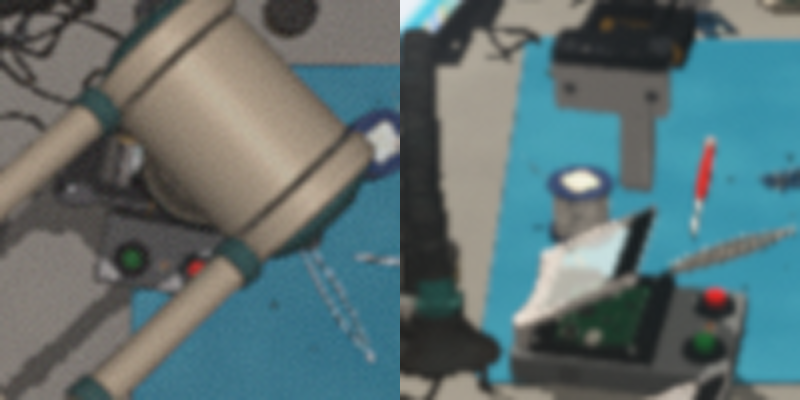

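Call:
{"name": "jog_arm", "arguments": {
  "motion": [
    [[0.05,0,0,0,0,0,0],[0.05,0,0,0,0,0,0],[0.01,0,0,0,0,0,0],[0.01,0,0,0,0,0,0],[0.01,0,0,0,0,0,0],[0.01,0,0,0,0,0,0],[0.01,0.003,0,0,0,0,0],[0.01,0.003,0,0,0,0,0],[0,0,0,0,0,0,0]]
  ]
}}

```text
t: 5.58
tool_pos: [0.4866, -0.425, 0.0911]
eef_rot: [0.546, -0.45, 0.545, 0.45]
wrist_force: [-1.0, -0.4, 0.7]
width: 0.0002
```

Run:
```python
from h import *
rep(W(-.022,0,.053),1)
s=arm.snapshot("side")[...,::-1]
S=cv2.resize(s[120:200,200:280],(560,560),interpolation=cv2.INTER_CUBIC)
cv2.imwrite("pics/a2.png",S)
```

```text
t 5.575 p [ 0.4866 -0.425   0.0911] F [-0.98 -0.39  0.66] q [-0.826  0.458  1.515  0.     1.169 -2.205]
rot/90 [0.0004 0.     0.0003]
shift tool now /0.3 [ 0.1271  0.034  -0.0044]  in target frame [ 0.1271  0.0339 -0.0044] mm [-10.2   0.6 -38.1]
```

View pics/a2.png

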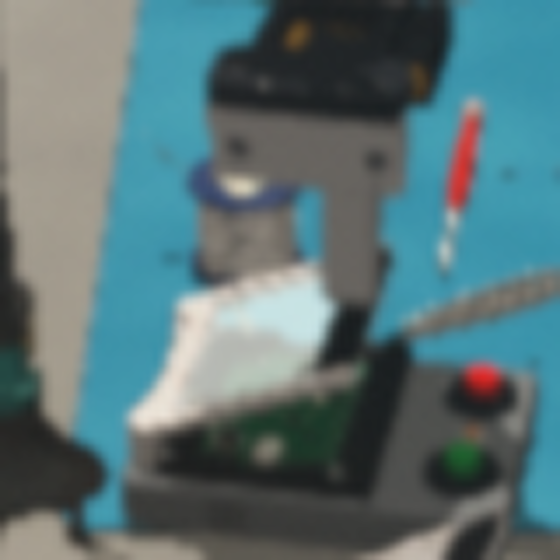

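Call:
{"name": "jog_arm", "arguments": {
  "motion": [
    [[0.01,0.004,0,0,0,0,0],[0.01,0.004,0,0,0,0,0],[0.01,0.004,0,0,0,0,0],[0.01,0.004,0,0,0,0,0],[0.01,0.004,0,0,0,0,0],[0.01,0.004,0,0,0,0,0],[0.01,0.003,0,0,0,0,0],[0.01,0.003,0,0,0,0,0],[0.01,0.002,0,0,0,0,0],[0.01,0.001,0,0,0,0,0],[0.008,0,0,0,0,0,0],[0,0,0,0,0,0,0]]
  ]
}}

```text
t: 7.12
tool_pos: [0.4765, -0.4227, 0.0586]
eef_rot: [0.545, -0.45, 0.545, 0.45]
wrist_force: [-0.8, -0.3, -0.5]
width: 0.0008
```

Run:
```python
from h import *
rep(W(-.022,0,.053),1)
```

```text
t 7.125 p [ 0.4765 -0.4227  0.0586] F [-0.81 -0.28 -0.51] q [-0.835  0.475  1.576 -0.     1.092 -2.214]
rot/90 [ 0.0006  0.0004 -0.0006]
shift tool now /0.3 [ 0.0188 -0.0008 -0.0052]  in target frame [ 0.0188 -0.0008 -0.0052] mm [-0.1 -1.6 -5.6]
```

Call:
{"name": "jog_arm", "arguments": {
  "motion": [
    [[0.005,0,0,0,0,0,0],[0.005,0,0,0,0,0,0],[0.004,0,0,0,0,0,0],[0,0,0,0,0,0,0]]
  ]
}}

```text
t: 7.62
tool_pos: [0.4768, -0.4229, 0.0546]
eef_rot: [0.546, -0.45, 0.545, 0.45]
wrist_force: [0.3, 0.1, -0.1]
width: 0.0007
```

Run:
```python
from h import *
rep(W(-.022,0,.053),1)
s=arm.snapshot("side")[...,::-1]
S=cv2.resize(s[120:200,200:280],(560,560),interpolation=cv2.INTER_CUBIC)
cv2.imwrite("pics/a3.png",S);print(arm.state()["wrist_force"])
```

```text
t 7.625 p [ 0.4768 -0.4229  0.0546] F [ 0.28  0.08 -0.11] q [-0.835  0.479  1.58   0.     1.083 -2.215]
rot/90 [0.0005 0.0002 0.    ]
shift tool now /0.3 [ 0.0053  0.0005 -0.005 ]  in target frame [ 0.0053  0.0005 -0.0049] mm [-0.4 -1.4 -1.6]
[ 0.05059999 -0.09118898 -0.18477836]
```

View pics/a3.png

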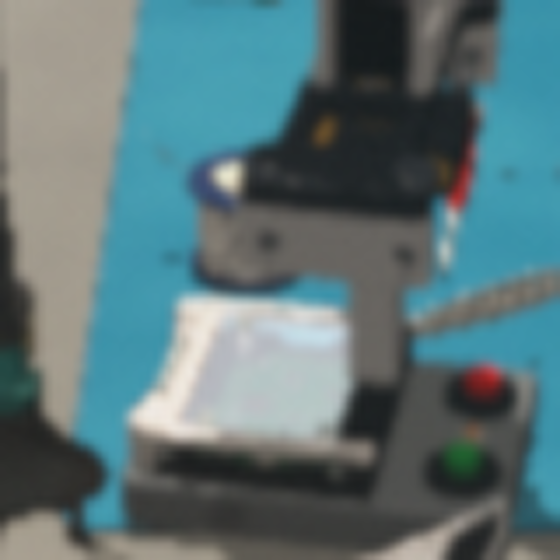

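Call:
{"name": "jog_arm", "arguments": {
  "motion": [
    [[0.004,0,0,0,0,0,0],[0.003,0,0,0,0,0,0],[0,0,0,0,0,0,0],[0,0,0,0,0,0,0]]
  ]
}}

```text
t: 8.18
tool_pos: [0.4771, -0.4231, 0.0532]
eef_rot: [0.546, -0.45, 0.545, 0.45]
wrist_force: [-1.0, 1.1, 4.5]
width: 0.0003
```

Call:
{"name": "jog_arm", "arguments": {
  "motion": [
    [[0.002,0,0,0,0,0,0],[0,0,0,0,0,0,0],[0,0,0,0,0,0,0]]
  ]
}}

```text
t: 8.55
tool_pos: [0.477, -0.4231, 0.0531]
eef_rot: [0.546, -0.45, 0.545, 0.45]
wrist_force: [-1.6, 1.2, 7.7]
width: 0.0003
```

Call:
{"name": "jog_arm", "arguments": {
  "motion": [
    [[0.001,0,0,0,0,0,0],[0,0,0,0,0,0,0],[0,0,0,0,0,0,0]]
  ]
}}

```text
t: 8.93
tool_pos: [0.4771, -0.4232, 0.0531]
eef_rot: [0.546, -0.45, 0.545, 0.45]
wrist_force: [-1.6, 1.7, 9.2]
width: 0.0005
```

Call:
{"name": "jog_arm", "arguments": {
  "motion": [
    [[-0.005,0,0,0,0,0,0],[-0.02,0,0,0,0,0,0],[-0.06,0,0,0,0,0,0],[-0.06,0,0,0,0,0,0],[0,0,0,0,0,0,0]]
  ]
}}

```text
t: 9.55
tool_pos: [0.4776, -0.4238, 0.0965]
eef_rot: [0.546, -0.451, 0.545, 0.449]
wrist_force: [-0.3, -0.2, 0.4]
width: 0.0007
```

Run:
```python
from h import *
print(W(-.06,.027,.043))
rep(np.array([.444,-.391,.043]),1)
s=arm.snapshot("side")[...,::-1];cv2.imwrite("pics/s4.png",s)
S=cv2.resize(s[120:200,200:280],(560,560),interpolation=cv2.INTER_CUBIC)
for th,col in((0,(0,255,255)),(.05,(255,0,255))):
    P=[W(.066+dx*np.cos(th)+.007*np.sin(th),dy,.046-dx*np.sin(th)+.007*np.cos(th)) for dx,dy in((-.095,.042),(-.077,.042),(-.077,-.042),(-.095,-.042))]
    q=((proj("side",P)-(200,120)+.5)*7).astype(int);cv2.polylines(S,[q.reshape(-1,1,2)],True,col,1)
cv2.imwrite("pics/a4.png",S)
```

```text
[ 0.44425473 -0.39054679  0.043     ]
t 9.55 p [ 0.4776 -0.4238  0.0965] F [-0.33 -0.15  0.37] q [-0.835  0.441  1.528  0.     1.169 -2.214]
rot/90 [ 0.0006 -0.0011  0.0015]
shift tool now /0.3 [0.1779 0.1312 0.0865]  in target frame [0.1784 0.1308 0.0861] mm [-33.6  32.8 -53.5]
```

View pics/a4.png

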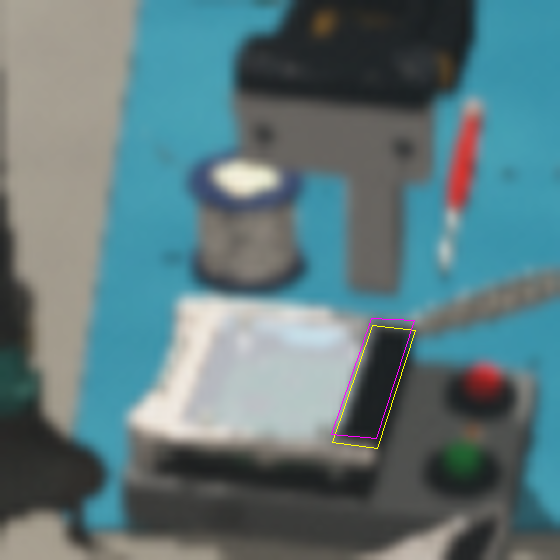

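Call:
{"name": "jog_arm", "arguments": {
  "motion": [
    [[0,0.066,0.043,0,0,0,0],[0,0.065,0.043,0,0,0,0],[0,0,0,0,0,0,0],[0.06,0,0,0,0,0,0],[0.06,0,0,0,0,0,0],[0.02,0,0,0,0,0,0],[0,0,0,0,0,0,0]]
  ]
}}

```text
t: 10.48
tool_pos: [0.4434, -0.3905, 0.0528]
eef_rot: [0.545, -0.45, 0.545, 0.45]
wrist_force: [-0.4, -0.3, -0.3]
width: 0.0006
```

Run:
```python
from h import *
rep(np.array([.444,-.391,.043]),1)
s=arm.snapshot("side")[...,::-1]
S=cv2.resize(s[120:200,220:300],(560,560),interpolation=cv2.INTER_CUBIC)
cv2.imwrite("pics/a5.png",S)
```

```text
t 10.475 p [ 0.4434 -0.3905  0.0528] F [-0.43 -0.25 -0.26] q [-0.84   0.42   1.691  0.     1.031 -2.22 ]
rot/90 [ 0.0005  0.0003 -0.0003]
shift tool now /0.3 [ 0.0326 -0.0024 -0.0013]  in target frame [ 0.0326 -0.0024 -0.0013] mm [ 0.6 -0.5 -9.8]
```

View pics/a5.png

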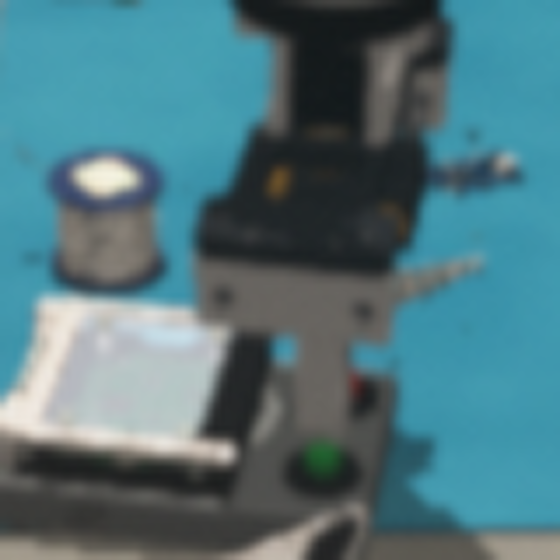

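Call:
{"name": "jog_arm", "arguments": {
  "motion": [
    [[0.01,0,0,0,0,0,0],[0.01,0,0,0,0,0,0],[0.007,0,0,0,0,0,0],[0.005,0,0,0,0,0,0],[0.005,0,0,0,0,0,0],[0,0,0,0,0,0,0]]
  ]
}}

```text
t: 11.28
tool_pos: [0.4431, -0.3901, 0.0424]
eef_rot: [0.545, -0.45, 0.545, 0.45]
wrist_force: [-1.0, 0.0, 1.5]
width: 0.0004
```

Call:
{"name": "jog_arm", "arguments": {
  "motion": [
    [[0.005,0,0,0,0,0,0],[0.004,0,0,0,0,0,0],[0.003,0,0,0,0,0,0],[0,0,0,0,0,0,0],[0,0,0,0,0,0,0]]
  ]
}}

```text
t: 11.9
tool_pos: [0.4432, -0.3902, 0.0392]
eef_rot: [0.545, -0.45, 0.545, 0.45]
wrist_force: [-2.1, 1.8, 6.5]
width: 0.0007
```

Call:
{"name": "jog_arm", "arguments": {
  "motion": [
    [[0.002,0,0,0,0,0,0],[0,0,0,0,0,0,0],[0,0,0,0,0,0,0]]
  ]
}}

```text
t: 12.28
tool_pos: [0.4432, -0.3902, 0.0391]
eef_rot: [0.545, -0.45, 0.545, 0.45]
wrist_force: [-1.6, 1.8, 9.7]
width: 0.0006
```

Hard stop reached (10 N, no further travel). Withdrawing straight up, then aside.

Call:
{"name": "jog_arm", "arguments": {
  "motion": [
    [[-0.01,0,0,0,0,0,0],[-0.02,0,0,0,0,0,0],[-0.1,0,0,0,0,0,0],[-0.15,0,0,0,0,0,0],[-0.15,0,0,0,0,0,0],[-0.15,0,0,0,0,0,0],[-0.15,0,0,0,0,0,0],[-0.1,0.065,0.12,0,0,0,0],[0,0.065,0.12,0,0,0,0],[0,0.065,0.12,0,0,0,0],[0,0.065,0.12,0,0,0,0],[0,0.065,0.12,0,0,0,0],[0,0.065,0.12,0,0,0,0],[0,0.065,0.12,0,0,0,0],[0,0.03,0.12,0,0,0,0],[0,0,0.12,0,0,0,0],[0,0,0.12,0,0,0,0],[0,0,0,0,0,0,0]]
  ]
}}

```text
t: 14.52
tool_pos: [0.3686, -0.0074, 0.287]
eef_rot: [0.545, -0.451, 0.544, 0.451]
wrist_force: [0.2, 1.0, -0.8]
width: 0.0008
```

Run:
```python
from h import *
rep(np.array([.444,-.391,.043]),1)
t=arm.snapshot("top")[...,::-1];s=arm.snapshot("side")[...,::-1]
for n,I in(("t",t),("s",s)):
    b=(250,180,290,210) if n=="t" else (255,165,285,195)
    print(n,[blobs(I,b,c) for c in "gr"])
cv2.imwrite("pics/e.png",np.hstack([cv2.resize(t[130:230,180:310],(400,308),interpolation=cv2.INTER_CUBIC),cv2.resize(s[130:240,190:333],(400,308),interpolation=cv2.INTER_CUBIC)]))
```

```text
t 14.525 p [ 0.3686 -0.0074  0.287 ] F [ 0.2   0.97 -0.82] q [-2.100e-01 -8.700e-02  1.720e+00  1.000e-03  1.508e+00 -1.594e+00]
rot/90 [0.0033 0.0004 0.0001]
shift tool now /0.3 [ 0.8127 -0.4843 -1.2101]  in target frame [ 0.8133 -0.4906 -1.2072] mm [  75.4 -383.6 -244. ]
t [[(np.int32(9), array([262.33, 194.11]))], [(np.int32(18), array([279.11, 197.28]))]]
s [[(np.int32(10), array([265.5, 184.8]))], [(np.int32(15), array([268.47, 173.87]))]]
```

View pics/e.png

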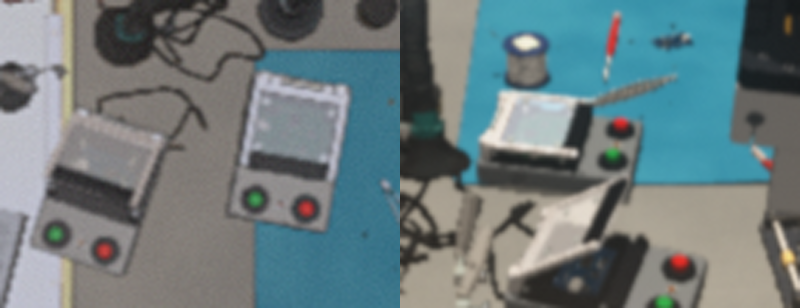

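The final pictures show the target cover shut (bar at about (288,165) in the left view), with both keys back at their first pixel positions. The other cover is still open.

```bash
python3 -c "
from rig import arm
print(arm.hand_in())"
```

```text
the job is handed in; nothing more can be done
None
```

I shut the cover over the green board, pressed that fixture's green start key fully in, let it come back out and withdrew. I handed the job in at about 14.6 s.

- **Cover:** I pushed it down by the black bar with the closed fingertips, to about 9 N, until it stopped moving at 53.1 mm (53 mm is fully shut). After release, the side view matched the drawn outline for a shut cover.
- **Start key:** I pressed it to its hard stop at 39.1 mm, at about 10 N. In the last pictures the green key was back at its starting pixel position.
- **Left alone:** The red stop key sat at the same pixel positions as at the start. The other fixture's cover still stood open, and the tools in view (tweezers, red driver, reel) looked unmoved.
- **Weaker checks:**
  - The force readings varied by about ±1 N, so the small force while the cover was swinging down was not measured reliably.
  - The top view put the keys about 2 mm to one side of the side view. I aimed between the two.
  - I did not measure the positions of either board or of the tools after the job. I judged them from the pictures only.

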